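Is the red tin really empty?

TASK

The red-lidded hardware tin is supposed to be empty. Pick it up and, holding it well clear of the bench, rock it twice (tip it about 30 degrees to any side, back to level, tip it again, and level), feeling whether it is light or a heavy steel knob still rolls about inside. If it is empty, set it down gently and upright in the blue tray; if something is left in it, in the yellow tray instead; let go of it, and leave the green-lidded tin where it stands.

Things in the scene. Friction and masses are not known exactly. Their poses are not given: they have to be found in the camera images.
- tin_mid (a point): The closed steel tin with a red lid: 96 mm (its x) by 58 mm (its y) by 58 mm tall, z up, lid pressed on, flat sides to grip across the 58 mm. This point is its centre, 29 mm above its underside. Empty it weighs 0.11 to 0.17 kg in all; with the loose steel ball knob (44 mm across, rolls about in it) left inside, 0.41 to 0.58 kg. Whether the knob is inside cannot be seen and changes from run to run.
- tray_blue_in (a point): Shallow blue open tray, fixed to the bench, for empty tins: 190 x 190 mm outside, 178 x 178 mm inside, rim 25 mm above the bench. This point is the centre of its inner floor, which lies 6 mm above the bench; x and y run along its sides, z up. It and the yellow tray may change sides.
- tray_yellow_in (a point): Shallow yellow open tray, fixed to the bench, for tins that still have something inside: same size as the blue one. This point is the centre of its inner floor, 6 mm above the bench; x and y along its sides, z up.
- tin_green_mid (a point): A like tin with a green lid, same size, not part of the job: leave it alone. This point is its centre, 29 mm above its underside.

How it is judged:
On the way, in this order (a step that is already met when the one before it is completed fails the run):
1. the red tin is lifted, its centre more than 80 mm above the bench (height (world z) of tin_mid above 0.08 m), for 0.1 s.
2. up there it is tipped by more than 0.35 rad (20 degrees) to any side (height (world z) of tin_mid above 0.08 m and angle between tin_mid's own z axis and vertical above 0.35 rad), for 0.02 s.
3. still up, it comes back through level (within 0.2 rad) (height (world z) of tin_mid above 0.08 m and angle between tin_mid's own z axis and vertical below 0.2 rad), for 0.02 s.
4. still up, it is tipped again by more than 0.35 rad (all of step 2), for 0.02 s.
At the end, for the whole second after the job is handed in: The red tin stands upright (within 0.1 rad) and at rest on a tray's floor, its centre within 80 mm of the tray's centre and below 42 mm: in the blue tray if it is empty (it presses on the tray with 0.3 to 2.8 N), in the yellow tray if the knob is still inside (it presses with more than 2.8 N) (((horizontal distance between tin_mid and tray_blue_in below 0.08 m and contact force between tin and tray_blue between 0.3 and 2.8 N) or (horizontal distance between tin_mid and tray_yellow_in below 0.08 m and contact force between tin and tray_yellow above 2.8 N)) and angle between tin_mid's own z axis and vertical below 0.1 rad and height (world z) of tin_mid below 0.042 m and linear speed of tin below 0.02 m/s); the robot touches nothing.
It fails at once if the red tin is dropped or slammed down into a tray: over a tray, its centre lower than 70 mm, it moves faster than 0.5 m/s (a fall of some 13 mm) (height (world z) of tin_mid below 0.07 m and linear speed of tin above 0.5 m/s and (horizontal distance between tin_mid and tray_blue_in below 0.1 m or horizontal distance between tin_mid and tray_yellow_in below 0.1 m)).
It fails at once if the green-lidded tin is moved by more than 30 mm (distance of tin_green_mid from where it was at the start of the episode above 0.03 m).
It also fails if it takes over 42 s, if anything falls off the work surface, if the arm or the gripper's body presses on something with over 40 N, if the wrist force passes 120 N, or if a joint passes its speed limit or range.

ROBOT

A 6-joint arm with a two-finger parallel gripper is mounted at the origin on the work surface. World frame = base frame: x ahead of the robot, y to its left, z up, the work surface at z = 0. Lengths are in m, angles in rad, forces in N, time in s.
With the tool pointing down it reaches from about 0.425 to 0.95 m from the base axis. Payload 3.5 kg.
Tool frame: the origin (TCP) lies between the finger pads; the fingertips stand 14 mm ahead of it and the grasp point (between the pads) lies 5 mm behind it; z points along the fingers, y is the line along which they close (so a half turn about z gives the same grasp; the last joint's range is limited). The gripper opens to 85 mm and grips with 20 to 120 N. Pads are 22 mm wide; open, the fingers measure 114 mm over their backs; the gripper's body (76 mm by 85 mm) begins 54 mm behind the grasp point. The pads swing forward as they close: fully open they stand 13 mm farther back than shut.
Start: joints at [1.07, 0.286, 1.577, -0, 1.279, -0.15], TCP at [0.232, 0.634, 0.245] pointing down, gripper open.
Joint ranges: [-2.77, 2.77], [-0.9, 2.22], [0.21, 2.48], [-1.53, 4.67], [0.24, 2.81], [-2.84, 2.84]. Speed limits (rad/s): [2.79, 2.79, 3.14, 3.14, 3.14, 3.14].

INTERFACE

Orientations are given as a unit quaternion [x, y, z, w].
In Python, from plant import * gives the robot as it stands.
- The arm moves only by the tool step_arm, never from a script. Its argument "commands" is a list of rows, each an object of numbers: "gripper": the gripper's target within -1 to 1 (shut at 1, half-way at 0, fully open at -1); "x", "y", "z": the shift along the tool's x, y, z in mm; "spin": the turn about the tool's z in degrees. A call has exactly 10 rows; each row shifts and turns the commanded pose from where the row before left it, along the tool's axes as they then stand; what a row does not reach is not made up. A row lasts 1/10 s, in which the tool goes at most 50 mm and 8.59 degrees, less where a joint would pass 70% of its speed; a pose out of reach is approached as far as the arm can. A call with a gripper value outside its range is refused whole. The fingers move at their own pace and stop on an object; "force" is the grip in N (left out, the last holds). Time passes only in rows, so rows that do not move let the fingers close, or fill a call up. It gives the time, the measured TCP pose, the force, the opening and the grip force at its end, in the units of the state.
- get_state(): the state, without advancing time (a new reading comes with each control period).
- read_camera(name): name is "side" or "top"; returns a dict with "color" (420x560x3 uint8, red, green, blue), "z_map" (420x560 float32, m along the optical axis (not along the pixel's ray), 0 where there is no reading), "fx", "fy", "cx", "cy" (pixels), "eye" and "attitude" of the camera in the world. Camera axes: x right, y up, looking along -z (the intrinsics and any distortion apply to the point x, -y, -z); pixel columns grow to the right and rows downward; lengths in m; the calibration is good to about 2 mm. A picture is of the moment at which its call begins.
- sign_off(): hands the job in; it is judged then, once.
The state is a dict: "time": time; "qpos": joint angles; "dq": joint speeds; "joint_efforts": joint torques, N m; "eef_pos": TCP position; "tcp_rot": TCP orientation; "contact_force": force on the tool from outside, world axes, zero at the start; "wrist_torque": the same for the moment, N m; "opening": opening from 0.0 (shut) to 1.0 (fully open); "finger_force": force on a finger pad.
Only numpy, scipy, OpenCV 4.12 (cv2) and the standard library are available. Lean on these libraries where they do the work, as an engineer would, in place of code of your own. Each camera call takes 0.05 s, during which the arm holds its last target. There are 200 camera calls.

## Working session

There is one attempt and no reset: what is moved stays moved. The work goes in short steps, Python scripts to look and compute and a tool call to move; the robot and the scene stay as the last step left them, time stands still between calls to the robot, and variables do not carry over. Pictures are saved under pics/ and viewed, at most 10 in all, crops included, and the job is handed in when it is done.

Besides the shell and the picture viewer there is one more tool, called as a command line: name --argument value ..., lists and objects as JSON in quotes. step_arm: Moves the arm, as the interface text tells. Its arguments: {"type":"object","properties":{"commands":{"type":"array"},"force":{"type":"number"}},"required":["commands"]}

```bash
mkdir -p pics; cat > h.py <<'E'
from plant import *
import numpy as np, cv2
from scipy.spatial.transform import Rotation as R
def cam(n):
    c=read_camera(n); z=c["z_map"]; v,u=np.mgrid[:z.shape[0],:z.shape[1]]
    p=np.stack([(u-c["cx"])/c["fx"]*z,-(v-c["cy"])/c["fy"]*z,-z],-1)
    a=np.array(c["attitude"]); M=R.from_quat(a).as_matrix() if a.size==4 else a.reshape(3,3)
    P=p@M.T+np.array(c["eye"]); P[z==0]=np.nan
    return c,P
E
python3 - <<'E'
from h import *
ims=[]
for n in("top","side"):
    c,P=cam(n); np.savez("/tmp/"+n,P=P,col=c["color"]); print(n,{k:v for k,v in c.items() if k not in("color","z_map")})
    cv2.imwrite(f"pics/{n}0.png",c["color"][...,::-1])
    hsv=cv2.cvtColor(c["color"],cv2.COLOR_RGB2HSV); H,S,V=[hsv[...,i].astype(int) for i in range(3)]
    for name,h in dict(red=(H<8)|(H>172),green=(H>40)&(H<85),blue=(H>95)&(H<130),yellow=(H>20)&(H<35)).items():
        m=(h&(S>110)&(V>50)).astype(np.uint8); k,l,st,ce=cv2.connectedComponentsWithStats(m)
        for i in range(1,k):
            if st[i,4]>150:
                q=P[l==i]; q=q[~np.isnan(q[:,0])]
                if len(q)==0: continue
                r=cv2.minAreaRect(q[:,:2].astype(np.float32)*1000)
                print(n,name,st[i],ce[i].round(),np.nanmedian(q,0).round(3),np.percentile(q[:,2],[2,98]).round(3),np.round(r[0]),np.round(r[1]),round(r[2],1))
s=get_state();print(s)
print(R.from_quat(s["tcp_rot"]).as_matrix().round(3))
E
```

```text
top {'fx': 424.58907704025523, 'fy': 424.58907704025523, 'cx': 282.35443956956993, 'cy': 209.0411406048852, 'eye': array([0.42661437, 0.03046845, 0.98560928]), 'attitude': array([ 0.03144472, -0.05088843, -0.70448427,  0.70719412])}
top red [ 223  156   38   48 1105] [241. 179.] [0.601 0.096 0.058] [0.054 0.062] [602.  96.] [98. 57.] 21.0
top blue [352  79  44  14 353] [374.  86.] [ 0.835 -0.213  0.023] [0.018 0.027] [ 836. -211.] [ 22. 105.] 8.4
top blue [543 102  17  28 332] [553. 116.] [ 0.759 -0.623  0.049] [0.046 0.053] [ 758. -626.] [55. 51.] 35.4
top blue [ 381  146  100   97 6229] [429. 194.] [ 0.579 -0.343  0.006] [0.002 0.025] [ 578. -339.] [185. 190.] 16.7
top yellow [429  53  32  37 719] [445.  71.] [ 0.863 -0.372  0.06 ] [0.01  0.067] [ 884. -390.] [69. 95.] 49.7
top yellow [  94  170   96   95 7279] [141. 217.] [0.521 0.329 0.006] [0.002 0.026] [522. 330.] [197. 201.] 9.0
side {'fx': 403.1908315043266, 'fy': 403.1908315043266, 'cx': 274.4400662153502, 'cy': 208.4840236966982, 'eye': array([ 0.28960491, -0.70764947,  0.56271387]), 'attitude': array([ 0.45862191, -0.08250
[... 1148 characters left out ...]

        1.27855546e+00, -1.50015106e-01]), 'dq': array([ 1.88880292e-03, -5.41912371e-04, -2.85962540e-03, -3.14731929e-05,
        1.05370683e-03,  8.49691112e-04]), 'joint_efforts': array([ 1.76080348e-04, -4.07300270e+01, -2.93696755e+01, -1.60293298e-04,
        3.46713889e-03,  1.08593778e-05]), 'eef_pos': array([0.23166533, 0.63341749, 0.2440483 ]), 'tcp_rot': array([ 1.74500755e-01,  9.84656467e-01, -1.00147020e-03, -3.53720657e-04]), 'contact_force': array([-0.37704654, -0.39908865,  0.18595776]), 'wrist_torque': array([-0.0036062 , -0.03464596,  0.01617849]), 'finger_force': 0.0, 'opening': 1.0023546842061495}
[[-0.939  0.344 -0.001]
 [ 0.344  0.939 -0.002]
 [ 0.    -0.002 -1.   ]]
```

View pics/top0.png

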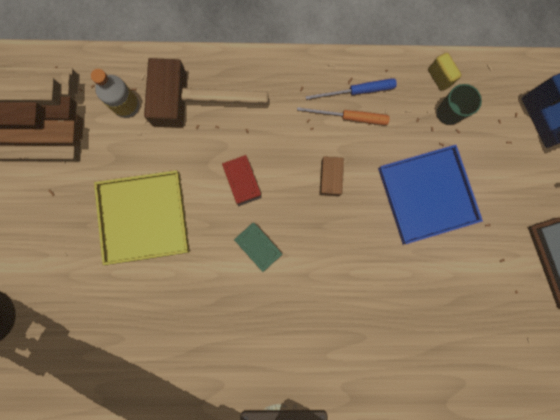

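View pics/side0.png

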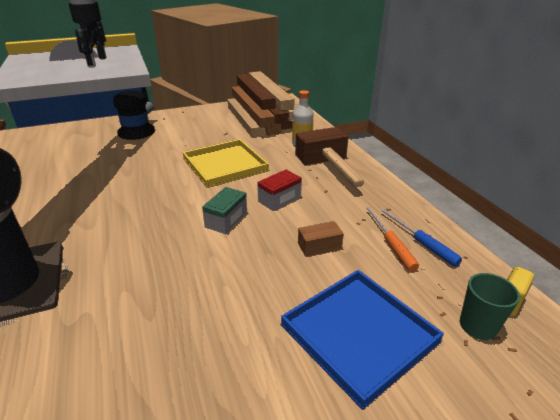

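The top view shows the red tin at pixel (241,179), the green tin at (258,247), the yellow tray at (141,217) and the blue tray at (429,194). In the side view nothing stands close to the red tin. The move rows offer no tilt, so I'll check what the module gives and how the arm behaves at its reach limit.

step_arm --commands '[{"gripper": -1, "y": 50}, {"gripper": -1, "y": 50}, {"gripper": -1, "y": 50}, {"gripper": -1, "y": 50}, {"gripper": -1, "y": 50}, {"gripper": -1, "y": 50}, {"gripper": -1, "y": 50}, {"gripper": -1, "y": 50}, {"gripper": -1, "y": 50}, {"gripper": -1, "y": 50}]'

```text
invalid input
```

```bash
cat > st.py <<'E'
from h import *
s=get_state(); M=R.from_quat(s["tcp_rot"]).as_matrix()
print(s["time"],s["eef_pos"].round(4),"q",s["qpos"].round(3),"F",s["contact_force"].round(2),"T",s["wrist_torque"].round(2),"op",round(s["opening"],3),s["finger_force"])
print(M.round(3),"r",np.hypot(*s["eef_pos"][:2]).round(3),"tilt",np.degrees(np.arccos(-M[2,2])).round(2))
E
python3 st.py
```

```text
0.1 [0.2317 0.6334 0.244 ] q [ 1.07   0.287  1.578  0.     1.279 -0.15 ] F [-0.38 -0.4   0.19] T [-0.   -0.03  0.02] op 1.002 0.0
[[-0.939  0.344 -0.001]
 [ 0.344  0.939 -0.002]
 [ 0.    -0.002 -1.   ]] r 0.674 tilt 0.12
```

step_arm --commands '[{"gripper": -1, "x": 0, "y": 50, "z": 0, "spin": 0}, {"gripper": -1, "x": 0, "y": 50, "z": 0, "spin": 0}, {"gripper": -1, "x": 0, "y": 50, "z": 0, "spin": 0}, {"gripper": -1, "x": 0, "y": 50, "z": 0, "spin": 0}, {"gripper": -1, "x": 0, "y": 50, "z": 0, "spin": 0}, {"gripper": -1, "x": 0, "y": 50, "z": 0, "spin": 0}, {"gripper": -1, "x": 0, "y": 50, "z": 0, "spin": 0}, {"gripper": -1, "x": 0, "y": 50, "z": 0, "spin": 0}, {"gripper": -1, "x": 0, "y": 50, "z": 0, "spin": 0}, {"gripper": -1, "x": 0, "y": 50, "z": 0, "spin": 0}]' --force 40

```text
time: 1.1
eef_pos: [0.3478, 0.9489, 0.2144]
tcp_rot: [0.174, 0.984, 0.04, 0.007]
contact_force: [-1.0, -0.7, 1.7]
opening: 1.0
finger_force: 0.0
```

```bash
python3 st.py
```

```text
1.1 [0.3478 0.9489 0.2144] q [ 1.117  1.222  0.214  0.009  1.625 -0.102] F [-0.96 -0.68  1.71] T [-0.03 -0.03 -0.02] op 1.0 0.0
[[-0.939  0.343  0.027]
 [ 0.344  0.936  0.077]
 [ 0.001  0.082 -0.997]] r 1.011 tilt 4.69
```

step_arm --commands '[{"gripper": -1, "x": 0, "y": -50, "z": -8, "spin": 0}, {"gripper": -1, "x": 0, "y": -50, "z": -8, "spin": 0}, {"gripper": -1, "x": 0, "y": -50, "z": -8, "spin": 0}, {"gripper": -1, "x": 0, "y": -50, "z": -8, "spin": 0}, {"gripper": -1, "x": 0, "y": -50, "z": -5, "spin": 0}, {"gripper": -1, "x": 0, "y": -50, "z": -5, "spin": 0}, {"gripper": -1, "x": 0, "y": -50, "z": -5, "spin": 0}, {"gripper": -1, "x": 0, "y": -50, "z": -5, "spin": 0}, {"gripper": -1, "x": 0, "y": -50, "z": -5, "spin": 0}, {"gripper": -1, "x": 0, "y": -50, "z": -5, "spin": 0}]'

```text
time: 2.1
eef_pos: [0.1941, 0.5263, 0.2379]
tcp_rot: [0.174, 0.984, 0.043, 0.008]
contact_force: [-0.0, -0.6, 1.0]
opening: 0.998
finger_force: 0.0
```

```bash
python3 st.py
```

```text
2.1 [0.1941 0.5263 0.2379] q [ 1.03  -0.004  1.916  0.018  1.144 -0.197] F [-0.01 -0.61  1.  ] T [0.   0.04 0.04] op 0.998 0.0
[[-0.939  0.342  0.03 ]
 [ 0.344  0.936  0.082]
 [ 0.     0.087 -0.996]] r 0.561 tilt 5.02
```

step_arm --commands '[{"gripper": -1, "x": 0, "y": -50, "z": 0, "spin": 0}, {"gripper": -1, "x": 0, "y": -50, "z": 0, "spin": 0}, {"gripper": -1, "x": 0, "y": -50, "z": 0, "spin": 0}, {"gripper": -1, "x": 0, "y": -50, "z": 0, "spin": 0}, {"gripper": -1, "x": 0, "y": -30, "z": 0, "spin": 0}, {"gripper": -1, "x": 0, "y": -30, "z": 0, "spin": 0}, {"gripper": -1, "x": 0, "y": -30, "z": 0, "spin": 0}, {"gripper": -1, "x": 0, "y": -30, "z": 0, "spin": 0}, {"gripper": -1, "x": 0, "y": -30, "z": 0, "spin": 0}, {"gripper": -1, "x": 0, "y": -30, "z": 0, "spin": 0}]'

```text
time: 3.1
eef_pos: [0.0906, 0.2407, 0.252]
tcp_rot: [0.175, 0.984, 0.02, 0.004]
contact_force: [0.1, 0.2, -0.2]
opening: 1.001
finger_force: 0.0
```

```bash
python3 st.py
```

```text
3.1 [0.0906 0.2407 0.252 ] q [ 0.791 -0.896  2.483  0.017  1.518 -0.429] F [ 0.09  0.21 -0.17] T [ 0.02 -0.01  0.1 ] op 1.001 0.0
[[-0.939  0.344  0.014]
 [ 0.344  0.938  0.038]
 [-0.     0.041 -0.999]] r 0.257 tilt 2.32
```

step_arm --commands '[{"gripper": -1, "x": 0, "y": -50, "z": 0, "spin": 0}, {"gripper": -1, "x": 0, "y": -50, "z": 0, "spin": 0}, {"gripper": -1, "x": 0, "y": -50, "z": 0, "spin": 0}, {"gripper": -1, "x": 0, "y": -50, "z": 0, "spin": 0}, {"gripper": -1, "x": 0, "y": -50, "z": 0, "spin": 0}, {"gripper": -1, "x": 0, "y": -50, "z": 0, "spin": 0}, {"gripper": -1, "x": 0, "y": -50, "z": 0, "spin": 0}, {"gripper": -1, "x": 0, "y": -50, "z": 0, "spin": 0}, {"gripper": -1, "x": 0, "y": -50, "z": 0, "spin": 0}, {"gripper": -1, "x": 0, "y": -50, "z": 0, "spin": 0}]'

```text
time: 4.1
eef_pos: [0.083, 0.1729, 0.258]
tcp_rot: [0.173, 0.978, -0.117, -0.026]
contact_force: [-0.5, -0.4, -1.3]
opening: 0.997
finger_force: 0.0
```

```bash
python3 st.py
```

```text
4.1 [0.083  0.1729 0.258 ] q [ 0.716 -0.895  2.484 -0.108  1.768 -0.514] F [-0.51 -0.38 -1.27] T [ 0.04 -0.05 -0.03] op 0.997 0.0
[[-0.939  0.333 -0.092]
 [ 0.345  0.912 -0.22 ]
 [ 0.011 -0.238 -0.971]] r 0.192 tilt 13.79
```

step_arm --commands '[{"gripper": -1, "x": 0, "y": 48, "z": -12, "spin": 0}, {"gripper": -1, "x": 0, "y": 48, "z": -12, "spin": 0}, {"gripper": -1, "x": 0, "y": 48, "z": -12, "spin": 0}, {"gripper": -1, "x": 0, "y": 48, "z": -12, "spin": 0}, {"gripper": -1, "x": 0, "y": 48, "z": -12, "spin": 0}, {"gripper": -1, "x": 0, "y": 48, "z": -12, "spin": 0}, {"gripper": -1, "x": 0, "y": 48, "z": -12, "spin": 0}, {"gripper": -1, "x": 0, "y": 48, "z": -12, "spin": 0}, {"gripper": -1, "x": 0, "y": 48, "z": -12, "spin": 0}, {"gripper": -1, "x": 0, "y": 48, "z": -12, "spin": 0}]'

```text
time: 5.1
eef_pos: [0.255, 0.6392, 0.2604]
tcp_rot: [0.173, 0.978, -0.117, -0.026]
contact_force: [0.9, -0.2, 1.3]
opening: 1.002
finger_force: 0.0
```

```bash
python3 st.py
```

```text
5.1 [0.255  0.6392 0.2604] q [ 1.054  0.432  1.374 -0.029  1.574 -0.162] F [ 0.94 -0.17  1.27] T [ 0.11 -0.05 -0.02] op 1.002 0.0
[[-0.939  0.333 -0.092]
 [ 0.345  0.912 -0.22 ]
 [ 0.01  -0.238 -0.971]] r 0.688 tilt 13.77
```

step_arm --commands '[{"gripper": -1, "x": 0, "y": 48, "z": -12, "spin": 0}, {"gripper": -1, "x": 0, "y": 48, "z": -12, "spin": 0}, {"gripper": -1, "x": 0, "y": 48, "z": -12, "spin": 0}, {"gripper": -1, "x": 0, "y": 48, "z": -12, "spin": 0}, {"gripper": -1, "x": 0, "y": 48, "z": -12, "spin": 0}, {"gripper": -1, "x": 0, "y": 48, "z": -12, "spin": 0}, {"gripper": -1, "x": 0, "y": 48, "z": -12, "spin": 0}, {"gripper": -1, "x": 0, "y": 48, "z": -12, "spin": 0}, {"gripper": -1, "x": 0, "y": 48, "z": -12, "spin": 0}, {"gripper": -1, "x": 0, "y": 48, "z": -12, "spin": 0}]'

```text
time: 6.1
eef_pos: [0.3466, 0.8953, 0.2286]
tcp_rot: [0.175, 0.983, -0.059, -0.015]
contact_force: [-0.4, -0.6, 0.1]
opening: 0.999
finger_force: 0.0
```

```bash
python3 st.py
```

```text
6.1 [0.3466 0.8953 0.2286] q [ 1.098  1.21   0.211 -0.007  1.843 -0.123] F [-0.43 -0.59  0.13] T [ 0.04 -0.06 -0.01] op 0.999 0.0
[[-0.939  0.342 -0.05 ]
 [ 0.345  0.932 -0.111]
 [ 0.008 -0.122 -0.993]] r 0.96 tilt 6.99
```

step_arm --commands '[{"gripper": -1, "x": 0, "y": 50, "z": 0, "spin": 0}, {"gripper": -1, "x": 0, "y": 50, "z": 0, "spin": 0}, {"gripper": -1, "x": 0, "y": 50, "z": 0, "spin": 0}, {"gripper": -1, "x": 0, "y": 50, "z": 0, "spin": 0}, {"gripper": -1, "x": -29, "y": -40, "z": 0, "spin": 0}, {"gripper": -1, "x": -29, "y": -40, "z": 0, "spin": 0}, {"gripper": -1, "x": -29, "y": -40, "z": 0, "spin": 0}, {"gripper": -1, "x": -29, "y": -40, "z": 0, "spin": 0}, {"gripper": -1, "x": -29, "y": -40, "z": 0, "spin": 0}, {"gripper": -1, "x": -29, "y": -40, "z": 0, "spin": 0}]'

```text
time: 7.1
eef_pos: [0.4317, 0.6706, 0.1855]
tcp_rot: [0.175, 0.985, -0.008, -0.005]
contact_force: [0.8, 0.2, 0.1]
opening: 1.001
finger_force: 0.0
```

```bash
cat >> st.py <<'E'
import sys
if len(sys.argv)>1:
    t=np.array([float(a) for a in sys.argv[1:4]]); print("tool delta mm",(M.T@(t-s["eef_pos"])*1000).round(), "angles x,y", np.degrees(np.arctan2(M[1,:2],M[0,:2])).round(1))
E
python3 st.py .602 .096 .17
```

```text
7.1 [0.4317 0.6706 0.1855] q [ 8.720e-01  6.070e-01  1.254e+00  1.000e-03  1.299e+00 -3.470e-01] F [0.75 0.2  0.1 ] T [-0.05 -0.06 -0.03] op 1.001 0.0
[[-0.939  0.344 -0.012]
 [ 0.345  0.939 -0.013]
 [ 0.007 -0.017 -1.   ]] r 0.798 tilt 1.02
tool delta mm [-358. -481.   21.] angles x,y [159.8  69.9]
```

step_arm --commands '[{"gripper": -1, "x": -30, "y": -40, "z": 0, "spin": 0}, {"gripper": -1, "x": -30, "y": -40, "z": 0, "spin": 0}, {"gripper": -1, "x": -30, "y": -40, "z": 0, "spin": 0}, {"gripper": -1, "x": -30, "y": -40, "z": 0, "spin": 0}, {"gripper": -1, "x": -30, "y": -40, "z": 0, "spin": 0}, {"gripper": -1, "x": -30, "y": -40, "z": 0, "spin": 0}, {"gripper": -1, "x": -30, "y": -40, "z": 0, "spin": 0}, {"gripper": -1, "x": -30, "y": -40, "z": 0, "spin": 0}, {"gripper": -1, "x": -30, "y": -40, "z": 0, "spin": -8}, {"gripper": -1, "x": -30, "y": -40, "z": 0, "spin": -8}]'

```text
time: 8.1
eef_pos: [0.581, 0.1947, 0.1896]
tcp_rot: [0.034, 0.999, -0.006, -0.006]
contact_force: [-0.3, 0.7, 0.4]
opening: 1.003
finger_force: 0.0
```

```bash
python3 st.py .602 .096 .17
```

```text
8.1 [0.581  0.1947 0.1896] q [ 0.162  0.21   1.774 -0.011  1.173 -1.337] F [-0.35  0.75  0.4 ] T [-0.01 -0.05  0.02] op 1.003 0.0
[[-0.998  0.067 -0.013]
 [ 0.067  0.998 -0.012]
 [ 0.012 -0.013 -1.   ]] r 0.613 tilt 1.04
tool delta mm [-28. -97.  21.] angles x,y [176.1  86.1]
```

step_arm --commands '[{"gripper": -1, "x": 0, "y": 0, "z": 0, "spin": -8.3}, {"gripper": -1, "x": 0, "y": 0, "z": 0, "spin": -8.3}, {"gripper": -1, "x": 0, "y": 0, "z": 0, "spin": -8.3}, {"gripper": -1, "x": 5, "y": -33, "z": 0, "spin": 0}, {"gripper": -1, "x": 5, "y": -33, "z": 0, "spin": 0}, {"gripper": -1, "x": 5, "y": -33, "z": 0, "spin": 0}, {"gripper": -1, "x": 0, "y": 0, "z": 35, "spin": 0}, {"gripper": -1, "x": 0, "y": 0, "z": 35, "spin": 0}, {"gripper": -1, "x": 0, "y": 0, "z": 15, "spin": 0}, {"gripper": -1, "x": 0, "y": 0, "z": 0, "spin": 0}]'

```text
time: 9.1
eef_pos: [0.5989, 0.098, 0.1024]
tcp_rot: [-0.18, 0.984, -0.004, -0.01]
contact_force: [0.6, 0.9, -0.9]
opening: 0.999
finger_force: 0.0
```

```bash
python3 st.py .602 .096 .032; python3 - <<'E'
from h import *
c,P=cam("side"); cv2.imwrite("pics/s1.png",cv2.resize(c["color"][100:300,180:400,::-1],None,fx=3,fy=3))
E
```

```text
9.1 [0.5989 0.098  0.1024] q [-0.     0.303  1.837 -0.014  1.021 -1.925] F [ 0.62  0.91 -0.94] T [-0.04 -0.02 -0.03] op 0.999 0.0
[[-0.935 -0.353 -0.019]
 [-0.353  0.935 -0.012]
 [ 0.022 -0.005 -1.   ]] r 0.607 tilt 1.28
tool delta mm [-4. -3. 70.] angles x,y [-159.3  110.7]
```

View pics/s1.png

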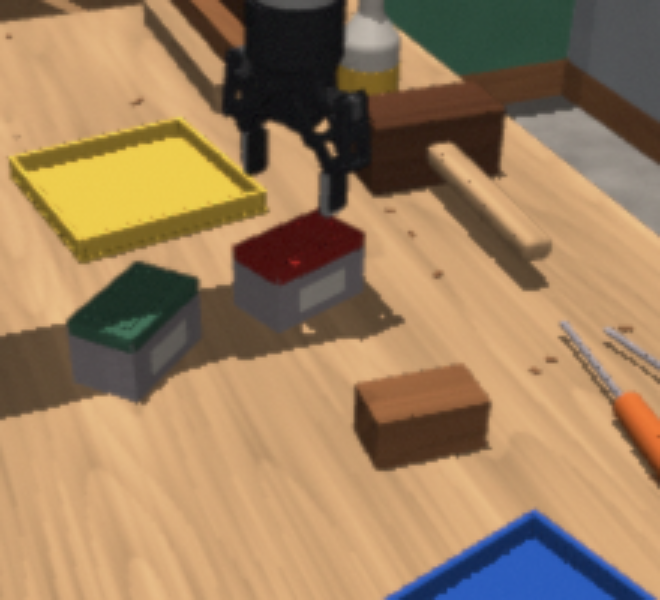

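The crop shows the open fingers at (255,165) and (335,205), straddling the red lid at (300,250), so I'll descend and grip.

step_arm --commands '[{"gripper": -1, "x": -2, "y": -1, "z": 35, "spin": 0}, {"gripper": -1, "x": -2, "y": -1, "z": 25, "spin": 0}, {"gripper": -1, "x": 0, "y": -1, "z": 10, "spin": 0}, {"gripper": 1, "x": 0, "y": 0, "z": 0, "spin": 0}, {"gripper": 1, "x": 0, "y": 0, "z": 0, "spin": 0}, {"gripper": 1, "x": 0, "y": 0, "z": 0, "spin": 0}, {"gripper": 1, "x": 0, "y": 0, "z": 0, "spin": 0}, {"gripper": 1, "x": 0, "y": 0, "z": 0, "spin": 0}, {"gripper": 1, "x": 0, "y": 0, "z": 0, "spin": 0}, {"gripper": 1, "x": 0, "y": 0, "z": 0, "spin": 0}]' --force 70

```text
time: 10.15
eef_pos: [0.6069, 0.0965, 0.0382]
tcp_rot: [-0.18, 0.984, -0.005, -0.005]
contact_force: [-0.1, 0.6, 5.9]
opening: 0.669
finger_force: 78.0
```

```bash
python3 st.py
```

```text
10.15 [0.6069 0.0965 0.0382] q [-0.003  0.405  1.842 -0.014  0.903 -1.926] F [-0.06  0.61  5.95] T [0.41 0.16 0.05] op 0.669 78.01130086183548
[[-0.935 -0.353 -0.007]
 [-0.353  0.935 -0.011]
 [ 0.011 -0.008 -1.   ]] r 0.615 tilt 0.77
```

step_arm --commands '[{"gripper": 1, "x": 0, "y": 0, "z": -15, "spin": 0}, {"gripper": 1, "x": 0, "y": 0, "z": -35, "spin": 0}, {"gripper": 1, "x": 0, "y": 0, "z": -40, "spin": 0}, {"gripper": 1, "x": 0, "y": 0, "z": -40, "spin": 0}, {"gripper": 1, "x": 0, "y": 0, "z": -40, "spin": 0}, {"gripper": 1, "x": 0, "y": 0, "z": -40, "spin": 0}, {"gripper": 1, "x": 0, "y": 0, "z": -20, "spin": 0}, {"gripper": 1, "x": 0, "y": 0, "z": 0, "spin": 0}, {"gripper": 1, "x": 0, "y": 0, "z": 0, "spin": 0}, {"gripper": 1, "x": 0, "y": 0, "z": 0, "spin": 0}]'

```text
time: 11.15
eef_pos: [0.6059, 0.0989, 0.2619]
tcp_rot: [-0.18, 0.984, -0.004, -0.01]
contact_force: [0.0, -0.6, -5.8]
opening: 0.667
finger_force: 77.1
```

```bash
python3 st.py; python3 - <<'E'
from h import *
F=[]
for i in range(3):
    c=read_camera("side"); s=get_state(); F.append(np.r_[s["contact_force"],s["wrist_torque"]])
print(np.round(F,2)); cv2.imwrite("pics/s2.png",c["color"][...,::-1])
E
```

```text
11.15 [0.6059 0.0989 0.2619] q [ 1.000e-03  1.510e-01  1.705e+00 -1.200e-02  1.303e+00 -1.928e+00] F [ 0.02 -0.64 -5.78] T [ 0.   -0.03 -0.01] op 0.667 77.08295792341232
[[-0.935 -0.353 -0.018]
 [-0.353  0.935 -0.012]
 [ 0.021 -0.005 -1.   ]] r 0.614 tilt 1.24
[[-1.85  0.06 -5.11  0.01 -0.04  0.03]
 [-0.93 -0.35 -5.75  0.02 -0.03 -0.04]
 [-0.68  0.13 -5.69  0.08 -0.03  0.06]]
```

View pics/s2.png

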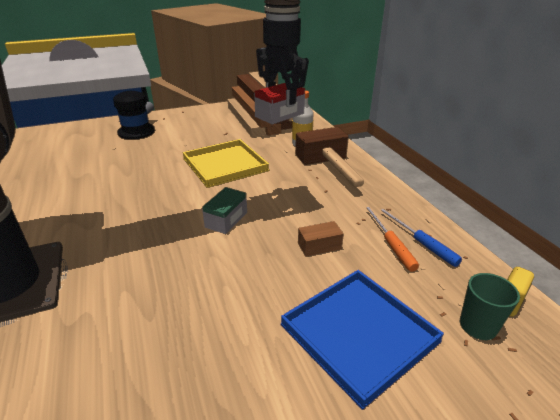

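The tin hangs level in the fingers at about (279,103), and it pulls about 5.6 N, so the knob is inside and it goes to the yellow tray. Next I'll rock it by pushing past the reach limit.

step_arm --commands '[{"gripper": 1, "x": -50, "y": 0, "z": 0, "spin": 0}, {"gripper": 1, "x": -50, "y": 0, "z": 0, "spin": 0}, {"gripper": 1, "x": -50, "y": 0, "z": 0, "spin": 0}, {"gripper": 1, "x": -50, "y": 0, "z": 0, "spin": 0}, {"gripper": 1, "x": -50, "y": 0, "z": 0, "spin": 0}, {"gripper": 1, "x": -50, "y": 0, "z": 0, "spin": 0}, {"gripper": 1, "x": -50, "y": 0, "z": 0, "spin": 0}, {"gripper": 1, "x": -50, "y": 0, "z": 0, "spin": 0}, {"gripper": 1, "x": -50, "y": 0, "z": 0, "spin": 0}, {"gripper": 1, "x": -50, "y": 0, "z": 0, "spin": 0}]'

```text
time: 12.3
eef_pos: [0.9643, 0.2436, 0.2244]
tcp_rot: [-0.18, 0.984, -0.003, 0.012]
contact_force: [0.2, 0.1, -8.0]
opening: 0.666
finger_force: 80.7
```

```bash
python3 st.py
```

```text
12.3 [0.9643 0.2436 0.2244] q [ 0.147  1.208  0.218 -0.004  1.69  -1.786] F [ 0.24  0.09 -7.95] T [0.01 0.13 0.04] op 0.666 80.73067545890808
[[-0.935 -0.353  0.025]
 [-0.354  0.935 -0.001]
 [-0.023 -0.009 -1.   ]] r 0.995 tilt 1.45
```

step_arm --commands '[{"gripper": 1, "x": -50, "y": 0, "z": 0, "spin": 0}, {"gripper": 1, "x": -50, "y": 0, "z": 0, "spin": 0}, {"gripper": 1, "x": -50, "y": 0, "z": 0, "spin": 0}, {"gripper": 1, "x": -50, "y": 0, "z": 0, "spin": 0}, {"gripper": 1, "x": -50, "y": 0, "z": 0, "spin": 0}, {"gripper": 1, "x": -50, "y": 0, "z": 0, "spin": 0}, {"gripper": 1, "x": -50, "y": 0, "z": 0, "spin": 0}, {"gripper": 1, "x": -50, "y": 0, "z": 0, "spin": 0}, {"gripper": 1, "x": -50, "y": 0, "z": 0, "spin": 0}, {"gripper": 1, "x": -50, "y": 0, "z": 0, "spin": 0}]'

```text
time: 13.3
eef_pos: [1.0198, 0.3048, 0.2319]
tcp_rot: [-0.178, 0.971, 0.01, 0.159]
contact_force: [0.8, -0.9, -5.9]
opening: 0.667
finger_force: 81.0
```

```bash
python3 st.py
```

```text
13.3 [1.0198 0.3048 0.2319] q [ 0.192  1.217  0.211  0.017  1.394 -1.742] F [ 0.81 -0.87 -5.94] T [-0.12  0.37 -0.02] op 0.667 80.98843932151794
[[-0.886 -0.349  0.306]
 [-0.343  0.936  0.076]
 [-0.313 -0.038 -0.949]] r 1.064 tilt 18.38
```

step_arm --commands '[{"gripper": 1, "x": -50, "y": 0, "z": 0, "spin": 0}, {"gripper": 1, "x": -50, "y": 0, "z": 0, "spin": 0}, {"gripper": 1, "x": -50, "y": 0, "z": 0, "spin": 0}, {"gripper": 1, "x": -50, "y": 0, "z": 0, "spin": 0}, {"gripper": 1, "x": -50, "y": 0, "z": 0, "spin": 0}, {"gripper": 1, "x": -50, "y": 0, "z": 0, "spin": 0}, {"gripper": 1, "x": -50, "y": 0, "z": 0, "spin": 0}, {"gripper": 1, "x": 0, "y": 0, "z": 0, "spin": 0}, {"gripper": 1, "x": 42, "y": 0, "z": -25, "spin": 0}, {"gripper": 1, "x": 42, "y": 0, "z": -25, "spin": 0}]'

```text
time: 14.3
eef_pos: [0.9908, 0.3138, 0.2924]
tcp_rot: [-0.176, 0.953, 0.021, 0.247]
contact_force: [1.7, 0.5, -4.2]
opening: 0.667
finger_force: 81.0
```

```bash
python3 st.py .25 .07 .26; python3 - <<'E'
from h import *
c,P=cam("side"); cv2.imwrite("pics/s3.png",cv2.resize(c["color"][0:200,220:480,::-1],None,fx=3,fy=3))
E
```

```text
14.3 [0.9908 0.3138 0.2924] q [ 0.202  0.905  0.657  0.036  1.08  -1.743] F [ 1.65  0.46 -4.22] T [-0.13  0.45 -0.01] op 0.667 80.96649885177612
[[-0.816 -0.346  0.463]
 [-0.325  0.937  0.127]
 [-0.478 -0.047 -0.877]] r 1.039 tilt 28.7
tool delta mm [ 699.   29. -346.] angles x,y [-158.3  110.2]
```

View pics/s3.png

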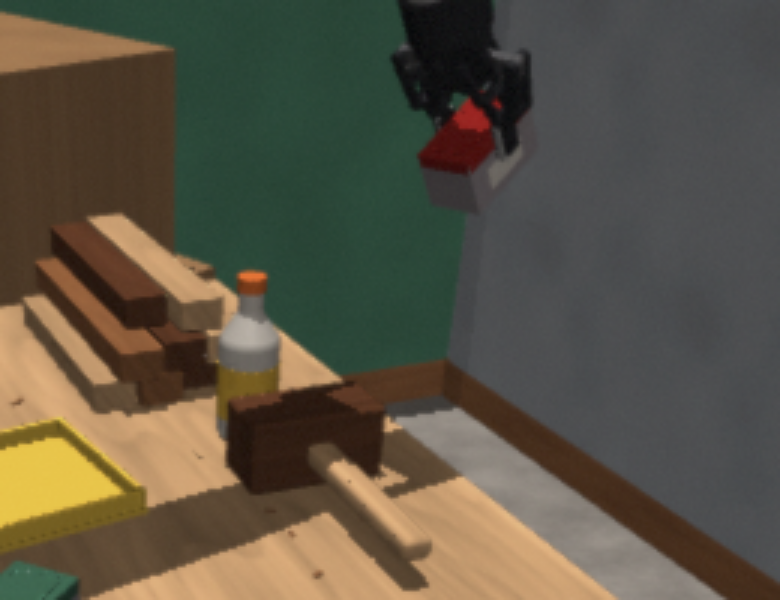

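The crop shows the red lid at (460,135) clearly tilted along with the gripper (28.7°). Now I'll go inward to the inner limit to level it.

step_arm --commands '[{"gripper": 1, "x": 44, "y": 2, "z": -22, "spin": 0}, {"gripper": 1, "x": 44, "y": 2, "z": -22, "spin": 0}, {"gripper": 1, "x": 44, "y": 2, "z": -22, "spin": 0}, {"gripper": 1, "x": 44, "y": 2, "z": -22, "spin": 0}, {"gripper": 1, "x": 44, "y": 2, "z": -22, "spin": 0}, {"gripper": 1, "x": 44, "y": 2, "z": -22, "spin": 0}, {"gripper": 1, "x": 44, "y": 2, "z": -22, "spin": 0}, {"gripper": 1, "x": 44, "y": 2, "z": -22, "spin": 0}, {"gripper": 1, "x": 44, "y": 2, "z": -22, "spin": 0}, {"gripper": 1, "x": 44, "y": 2, "z": -22, "spin": 0}]'

```text
time: 15.35
eef_pos: [0.527, 0.1631, 0.2813]
tcp_rot: [-0.176, 0.951, 0.021, 0.251]
contact_force: [-1.0, -0.3, -3.6]
opening: 0.664
finger_force: 81.7
```

```bash
python3 st.py .25 .07 .26
```

```text
15.35 [0.527  0.1631 0.2813] q [ 0.076 -0.271  2.127  0.131  0.788 -1.93 ] F [-0.98 -0.31 -3.64] T [-0.13  0.53 -0.01] op 0.664 81.67564898729324
[[-0.811 -0.346  0.471]
 [-0.325  0.937  0.129]
 [-0.486 -0.048 -0.873]] r 0.552 tilt 29.23
tool delta mm [ 265.   10. -124.] angles x,y [-158.2  110.3]
```

step_arm --commands '[{"gripper": 1, "x": 44, "y": 2, "z": -22, "spin": 0}, {"gripper": 1, "x": 44, "y": 2, "z": -22, "spin": 0}, {"gripper": 1, "x": 44, "y": 2, "z": -22, "spin": 0}, {"gripper": 1, "x": 44, "y": 2, "z": -22, "spin": 0}, {"gripper": 1, "x": 46, "y": 2, "z": -18, "spin": 0}, {"gripper": 1, "x": 46, "y": 2, "z": -18, "spin": 0}, {"gripper": 1, "x": 46, "y": 2, "z": -18, "spin": 0}, {"gripper": 1, "x": 46, "y": 2, "z": -18, "spin": 0}, {"gripper": 1, "x": 46, "y": 2, "z": -18, "spin": 0}, {"gripper": 1, "x": 46, "y": 2, "z": -18, "spin": 0}]'

```text
time: 16.35
eef_pos: [0.3162, 0.0856, 0.2655]
tcp_rot: [-0.179, 0.969, 0.013, 0.172]
contact_force: [0.2, 0.2, -5.3]
opening: 0.665
finger_force: 89.5
```

```bash
python3 st.py .25 .07 .26
```

```text
16.35 [0.3162 0.0856 0.2655] q [-0.153 -0.896  2.484  0.144  1.237 -2.115] F [ 0.2   0.17 -5.35] T [-0.1   0.39  0.01] op 0.665 89.45315212011337
[[-0.877 -0.351  0.328]
 [-0.342  0.936  0.086]
 [-0.338 -0.037 -0.941]] r 0.328 tilt 19.85
tool delta mm [ 65.   9. -18.] angles x,y [-158.7  110.6]
```

step_arm --commands '[{"gripper": 1, "x": 49, "y": 2, "z": -10, "spin": 0}, {"gripper": 1, "x": 49, "y": 2, "z": -10, "spin": 0}, {"gripper": 1, "x": 49, "y": 2, "z": -10, "spin": 0}, {"gripper": 1, "x": 49, "y": 2, "z": -10, "spin": 0}, {"gripper": 1, "x": 49, "y": 2, "z": -5, "spin": 0}, {"gripper": 1, "x": 49, "y": 2, "z": -5, "spin": 0}, {"gripper": 1, "x": 49, "y": 2, "z": -5, "spin": 0}, {"gripper": 1, "x": 49, "y": 2, "z": -5, "spin": 0}, {"gripper": 1, "x": 49, "y": 2, "z": -5, "spin": 0}, {"gripper": 1, "x": 0, "y": 0, "z": 0, "spin": 0}]'

```text
time: 17.35
eef_pos: [0.2694, -0.0118, 0.253]
tcp_rot: [-0.181, 0.982, 0.02, 0.053]
contact_force: [-0.3, 0.1, -6.2]
opening: 0.668
finger_force: 89.5
```

```bash
python3 st.py .95 .26 .27
```

```text
17.35 [ 0.2694 -0.0118  0.253 ] q [-0.522 -0.895  2.483  0.099  1.498 -2.461] F [-0.35  0.07 -6.17] T [-0.04  0.01 -0.04] op 0.668 89.48072165250778
[[-0.929 -0.357  0.097]
 [-0.352  0.934  0.058]
 [-0.111  0.02  -0.994]] r 0.27 tilt 6.49
tool delta mm [-730.   12.   65.] angles x,y [-159.2  110.9]
```

step_arm --commands '[{"gripper": 1, "x": -50, "y": 1, "z": 3, "spin": 0}, {"gripper": 1, "x": -50, "y": 1, "z": 3, "spin": 0}, {"gripper": 1, "x": -50, "y": 1, "z": 3, "spin": 0}, {"gripper": 1, "x": -50, "y": 1, "z": 3, "spin": 0}, {"gripper": 1, "x": -50, "y": 1, "z": 3, "spin": 0}, {"gripper": 1, "x": -50, "y": 1, "z": 3, "spin": 0}, {"gripper": 1, "x": -50, "y": 1, "z": 3, "spin": 0}, {"gripper": 1, "x": -50, "y": 1, "z": 3, "spin": 0}, {"gripper": 1, "x": -50, "y": 1, "z": 3, "spin": 0}, {"gripper": 1, "x": -50, "y": 1, "z": 3, "spin": 0}]'

```text
time: 18.35
eef_pos: [0.7335, 0.1808, 0.2778]
tcp_rot: [-0.183, 0.981, 0.021, 0.053]
contact_force: [1.1, -0.3, -3.8]
opening: 0.67
finger_force: 89.2
```

```bash
python3 st.py .95 .26 .27
```

```text
18.35 [0.7335 0.1808 0.2778] q [ 0.092  0.388  1.392  0.054  1.261 -1.862] F [ 1.13 -0.32 -3.77] T [-0.02 -0.01  0.01] op 0.67 89.2281174659729
[[-0.927 -0.361  0.096]
 [-0.357  0.932  0.06 ]
 [-0.111  0.022 -0.994]] r 0.755 tilt 6.49
tool delta mm [-228.   -5.   33.] angles x,y [-158.9  111.2]
```

step_arm --commands '[{"gripper": 1, "x": -50, "y": 0, "z": 0, "spin": 0}, {"gripper": 1, "x": -50, "y": 0, "z": 0, "spin": 0}, {"gripper": 1, "x": -50, "y": 0, "z": 0, "spin": 0}, {"gripper": 1, "x": -50, "y": 0, "z": 0, "spin": 0}, {"gripper": 1, "x": -50, "y": 0, "z": 0, "spin": 0}, {"gripper": 1, "x": -50, "y": 0, "z": 0, "spin": 0}, {"gripper": 1, "x": -50, "y": 0, "z": 0, "spin": 0}, {"gripper": 1, "x": -50, "y": 0, "z": 0, "spin": 0}, {"gripper": 1, "x": -50, "y": 0, "z": 0, "spin": 0}, {"gripper": 1, "x": -50, "y": 0, "z": 0, "spin": 0}]'

```text
time: 19.35
eef_pos: [0.9868, 0.2954, 0.2857]
tcp_rot: [-0.181, 0.976, 0.027, 0.115]
contact_force: [-0.6, -0.9, -4.4]
opening: 0.664
finger_force: 101.0
```

```bash
python3 st.py .95 .26 .27
```

```text
19.35 [0.9868 0.2954 0.2857] q [ 0.18   1.156  0.211  0.055  1.545 -1.753] F [-0.57 -0.89 -4.41] T [-0.07  0.14  0.  ] op 0.664 100.99123388528824
[[-0.908 -0.36   0.214]
 [-0.347  0.933  0.095]
 [-0.234  0.012 -0.972]] r 1.03 tilt 13.53
tool delta mm [ 49. -20.   4.] angles x,y [-159.1  111.1]
```

step_arm --commands '[{"gripper": 1, "x": -50, "y": 0, "z": 0, "spin": 0}, {"gripper": 1, "x": -50, "y": 0, "z": 0, "spin": 0}, {"gripper": 1, "x": -50, "y": 0, "z": 0, "spin": 0}, {"gripper": 1, "x": -50, "y": 0, "z": 0, "spin": 0}, {"gripper": 1, "x": -50, "y": 0, "z": 0, "spin": 0}, {"gripper": 1, "x": -50, "y": 0, "z": 0, "spin": 0}, {"gripper": 1, "x": -50, "y": 0, "z": 0, "spin": 0}, {"gripper": 1, "x": -50, "y": 0, "z": 0, "spin": 0}, {"gripper": 1, "x": -50, "y": 0, "z": 0, "spin": 0}, {"gripper": 1, "x": 0, "y": 0, "z": 0, "spin": 0}]'

```text
time: 20.35
eef_pos: [1.0238, 0.3353, 0.3373]
tcp_rot: [-0.176, 0.954, 0.042, 0.239]
contact_force: [-0.7, 0.2, -4.8]
opening: 0.669
finger_force: 101.0
```

```bash
python3 st.py .28 .08 .26; python3 - <<'E'
from h import *
c,P=cam("side"); cv2.imwrite("pics/s4.png",cv2.resize(c["color"][0:200,220:480,::-1],None,fx=3,fy=3))
E
```

```text
20.35 [1.0238 0.3353 0.3373] q [ 0.208  1.125  0.21   0.071  1.321 -1.728] F [-0.67  0.23 -4.84] T [-0.17  0.54 -0.02] op 0.669 101.02404803037643
[[-0.824 -0.355  0.442]
 [-0.315  0.935  0.164]
 [-0.471 -0.004 -0.882]] r 1.077 tilt 28.11
tool delta mm [ 730.   26. -302.] angles x,y [-159.1  110.8]
```

View pics/s4.png

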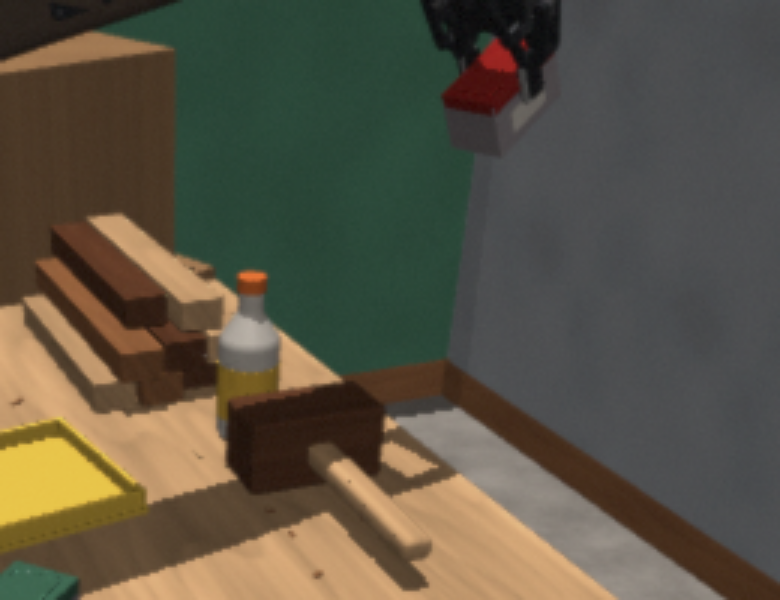

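The tin at (495,100) in the crop is tilted again (28°). Back inward to level it.

step_arm --commands '[{"gripper": 1, "x": 46, "y": 0, "z": -19, "spin": 0}, {"gripper": 1, "x": 46, "y": 0, "z": -19, "spin": 0}, {"gripper": 1, "x": 46, "y": 0, "z": -19, "spin": 0}, {"gripper": 1, "x": 46, "y": 0, "z": -19, "spin": 0}, {"gripper": 1, "x": 46, "y": 0, "z": -19, "spin": 0}, {"gripper": 1, "x": 46, "y": 0, "z": -19, "spin": 0}, {"gripper": 1, "x": 46, "y": 0, "z": -19, "spin": 0}, {"gripper": 1, "x": 46, "y": 0, "z": -19, "spin": 0}, {"gripper": 1, "x": 46, "y": 0, "z": -19, "spin": 0}, {"gripper": 1, "x": 46, "y": 0, "z": -19, "spin": 0}]'

```text
time: 21.4
eef_pos: [0.6087, 0.1751, 0.2953]
tcp_rot: [-0.176, 0.954, 0.041, 0.238]
contact_force: [-1.0, -0.5, -3.9]
opening: 0.664
finger_force: 101.1
```

```bash
python3 st.py .28 .11 .26
```

```text
21.4 [0.6087 0.1751 0.2953] q [ 0.071 -0.069  1.921  0.179  0.826 -1.955] F [-0.99 -0.51 -3.9 ] T [-0.17  0.49 -0.03] op 0.664 101.09474927186966
[[-0.825 -0.355  0.439]
 [-0.316  0.935  0.162]
 [-0.468 -0.005 -0.884]] r 0.633 tilt 27.92
tool delta mm [ 308.   56. -124.] angles x,y [-159.   110.8]
```

step_arm --commands '[{"gripper": 1, "x": 46, "y": 0, "z": -19, "spin": 0}, {"gripper": 1, "x": 46, "y": 0, "z": -19, "spin": 0}, {"gripper": 1, "x": 46, "y": 0, "z": -19, "spin": 0}, {"gripper": 1, "x": 46, "y": 0, "z": -19, "spin": 0}, {"gripper": 1, "x": 46, "y": 0, "z": -19, "spin": 0}, {"gripper": 1, "x": 46, "y": 0, "z": -19, "spin": 0}, {"gripper": 1, "x": 46, "y": 0, "z": -19, "spin": 0}, {"gripper": 1, "x": 47, "y": 0, "z": -17, "spin": 0}, {"gripper": 1, "x": 47, "y": 0, "z": -17, "spin": 0}, {"gripper": 1, "x": 47, "y": 0, "z": -17, "spin": 0}]'

```text
time: 22.4
eef_pos: [0.3225, -0.0071, 0.2689]
tcp_rot: [-0.183, 0.964, 0.053, 0.185]
contact_force: [1.0, -0.9, -6.4]
opening: 0.666
finger_force: 100.9
```

```bash
python3 st.py .25 .09 .26
```

```text
22.4 [ 0.3225 -0.0071  0.2689] q [-0.611 -0.896  2.484  0.346  1.375 -2.596] F [ 1.03 -0.85 -6.44] T [-0.25  0.32  0.02] op 0.666 100.87044149637222
[[-0.864 -0.373  0.337]
 [-0.334  0.927  0.17 ]
 [-0.376  0.034 -0.926]] r 0.323 tilt 22.2
tool delta mm [ 34. 117.   0.] angles x,y [-158.9  111.9]
```

step_arm --commands '[{"gripper": 1, "x": 5, "y": 50, "z": 0, "spin": 0}, {"gripper": 1, "x": 5, "y": 50, "z": 0, "spin": 0}, {"gripper": 1, "x": 5, "y": 50, "z": 0, "spin": 0}, {"gripper": 1, "x": 5, "y": 50, "z": 0, "spin": 0}, {"gripper": 1, "x": 5, "y": 50, "z": 0, "spin": 0}, {"gripper": 1, "x": 45, "y": -20, "z": -5, "spin": 0}, {"gripper": 1, "x": 45, "y": -20, "z": -5, "spin": 0}, {"gripper": 1, "x": 45, "y": -20, "z": -5, "spin": 0}, {"gripper": 1, "x": 45, "y": -20, "z": -5, "spin": 0}, {"gripper": 1, "x": 45, "y": -20, "z": -5, "spin": 0}]'

```text
time: 23.4
eef_pos: [0.2461, 0.1715, 0.2579]
tcp_rot: [-0.18, 0.977, 0.022, 0.114]
contact_force: [0.5, -0.4, -5.4]
opening: 0.665
finger_force: 100.9
```

```bash
python3 st.py .2 .2 .26
```

```text
23.4 [0.2461 0.1715 0.2579] q [ 0.24  -0.896  2.484  0.031  1.324 -1.699] F [ 0.5  -0.35 -5.38] T [-0.09  0.19  0.02] op 0.665 100.92890113592148
[[-0.909 -0.357  0.215]
 [-0.347  0.934  0.084]
 [-0.23   0.002 -0.973]] r 0.3 tilt 13.31
tool delta mm [ 32.  43. -10.] angles x,y [-159.1  110.9]
```

step_arm --commands '[{"gripper": 1, "x": 48, "y": -10, "z": -5, "spin": 0}, {"gripper": 1, "x": 48, "y": -10, "z": -5, "spin": 0}, {"gripper": 1, "x": 48, "y": -10, "z": -5, "spin": 0}, {"gripper": 1, "x": 48, "y": -10, "z": -5, "spin": 0}, {"gripper": 1, "x": 48, "y": -10, "z": -5, "spin": 0}, {"gripper": 1, "x": 48, "y": -10, "z": 0, "spin": 0}, {"gripper": 1, "x": 48, "y": -10, "z": 0, "spin": 0}, {"gripper": 1, "x": 48, "y": -10, "z": 0, "spin": 0}, {"gripper": 1, "x": 0, "y": 0, "z": 0, "spin": 0}, {"gripper": 1, "x": 0, "y": 0, "z": 0, "spin": 0}]'

```text
time: 24.4
eef_pos: [0.1297, 0.2051, 0.2529]
tcp_rot: [-0.18, 0.982, -0.041, 0.033]
contact_force: [1.2, -0.2, -5.0]
opening: 0.664
finger_force: 100.8
```

```bash
python3 st.py .521 .327 .16
```

```text
24.4 [0.1297 0.2051 0.2529] q [ 0.686 -0.896  2.484 -0.104  1.537 -1.243] F [ 1.25 -0.2  -5.02] T [0.07 0.   0.01] op 0.664 100.83753705024719
[[-0.933 -0.35   0.08 ]
 [-0.355  0.932 -0.069]
 [-0.05  -0.093 -0.994]] r 0.243 tilt 6.05
tool delta mm [-404.  -15.  115.] angles x,y [-159.2  110.6]
```

step_arm --commands '[{"gripper": 1, "x": -45, "y": -2, "z": 9, "spin": 0}, {"gripper": 1, "x": -45, "y": -2, "z": 9, "spin": 0}, {"gripper": 1, "x": -45, "y": -2, "z": 9, "spin": 0}, {"gripper": 1, "x": -45, "y": -2, "z": 9, "spin": 0}, {"gripper": 1, "x": -45, "y": -2, "z": 9, "spin": 0}, {"gripper": 1, "x": -45, "y": -2, "z": 9, "spin": 0}, {"gripper": 1, "x": -45, "y": -1, "z": 9, "spin": 0}, {"gripper": 1, "x": -45, "y": -1, "z": 9, "spin": 0}, {"gripper": 1, "x": -40, "y": -1, "z": 9, "spin": 0}, {"gripper": 1, "x": 0, "y": 0, "z": 0, "spin": 0}]'

```text
time: 25.4
eef_pos: [0.5197, 0.3256, 0.1894]
tcp_rot: [-0.177, 0.983, -0.042, 0.031]
contact_force: [-0.0, -0.3, -5.3]
opening: 0.665
finger_force: 100.7
```

```bash
python3 st.py .521 .327 .065
```

```text
25.4 [0.5197 0.3256 0.1894] q [ 0.432  0.192  1.798 -0.109  1.115 -1.449] F [-0.03 -0.31 -5.34] T [ 0.04  0.06 -0.03] op 0.665 100.65486967563629
[[-0.935 -0.345  0.076]
 [-0.351  0.934 -0.072]
 [-0.047 -0.094 -0.994]] r 0.613 tilt 6.02
tool delta mm [  4.  13. 124.] angles x,y [-159.4  110.3]
```

step_arm --commands '[{"gripper": 1, "x": 1, "y": 2, "z": 20, "spin": 0}, {"gripper": 1, "x": 1, "y": 2, "z": 25, "spin": 0}, {"gripper": 1, "x": 1, "y": 2, "z": 25, "spin": 0}, {"gripper": 1, "x": 1, "y": 2, "z": 20, "spin": 0}, {"gripper": 1, "x": 0, "y": 2, "z": 15, "spin": 0}, {"gripper": 1, "x": 0, "y": 2, "z": 10, "spin": 0}, {"gripper": 1, "x": 0, "y": 1, "z": 7, "spin": 0}, {"gripper": 1, "x": 0, "y": 0, "z": 5, "spin": 0}, {"gripper": 1, "x": 0, "y": 0, "z": 0, "spin": 0}, {"gripper": 1, "x": 0, "y": 0, "z": 0, "spin": 0}]'

```text
time: 26.4
eef_pos: [0.5163, 0.3298, 0.0656]
tcp_rot: [-0.18, 0.982, -0.041, 0.033]
contact_force: [-0.1, -0.1, -4.9]
opening: 0.66
finger_force: 101.1
```

```bash
python3 st.py .521 .327 .05;  python3 - <<'E'
from h import *
c,P=cam("side"); cv2.imwrite("pics/s5.png",cv2.resize(c["color"][60:220,140:360,::-1],None,fx=3,fy=3))
E
```

```text
26.4 [0.5163 0.3298 0.0656] q [ 0.441  0.346  1.863 -0.124  0.895 -1.416] F [-0.06 -0.06 -4.91] T [0.02 0.13 0.01] op 0.66 101.1292165517807
[[-0.933 -0.35   0.079]
 [-0.356  0.932 -0.07 ]
 [-0.049 -0.093 -0.994]] r 0.613 tilt 6.05
tool delta mm [-3. -3. 16.] angles x,y [-159.1  110.6]
```

View pics/s5.png

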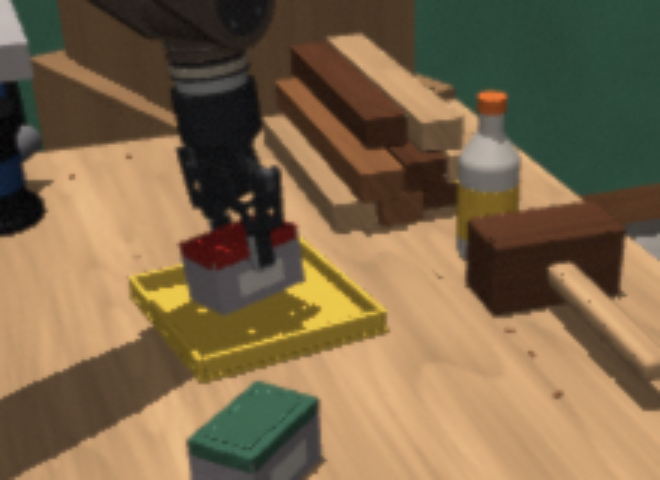

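The tin is hanging over the yellow tray's centre, at about (240,265) in the crop. Lowering gently now.

step_arm --commands '[{"gripper": 1, "x": 0, "y": 0, "z": 4, "spin": 0}, {"gripper": 1, "x": 0, "y": 0, "z": 4, "spin": 0}, {"gripper": 1, "x": 0, "y": 0, "z": 4, "spin": 0}, {"gripper": 1, "x": 0, "y": 0, "z": 2, "spin": 0}, {"gripper": 1, "x": 0, "y": 0, "z": 2, "spin": 0}, {"gripper": 1, "x": 0, "y": 0, "z": 0, "spin": 0}, {"gripper": 1, "x": 0, "y": 0, "z": 0, "spin": 0}, {"gripper": 1, "x": 0, "y": 0, "z": 0, "spin": 0}, {"gripper": 1, "x": 0, "y": 0, "z": 0, "spin": 0}, {"gripper": 1, "x": 0, "y": 0, "z": 0, "spin": 0}]'

```text
time: 27.45
eef_pos: [0.517, 0.3284, 0.049]
tcp_rot: [-0.18, 0.982, -0.042, 0.032]
contact_force: [-0.4, 0.1, -4.7]
opening: 0.663
finger_force: 101.3
```

```bash
python3 st.py .521 .327 .05
```

```text
27.45 [0.517  0.3284 0.049 ] q [ 0.438  0.371  1.866 -0.127  0.867 -1.414] F [-0.4   0.15 -4.71] T [0.11 0.13 0.03] op 0.663 101.26915633678436
[[-0.933 -0.35   0.078]
 [-0.356  0.932 -0.07 ]
 [-0.048 -0.093 -0.994]] r 0.612 tilt 6.02
tool delta mm [-3. -3. -1.] angles x,y [-159.1  110.6]
```

Not touching yet, so I'll go down in small steps.

step_arm --commands '[{"gripper": 1, "x": 0, "y": 0, "z": 1.5, "spin": 0}, {"gripper": 1, "x": 0, "y": 0, "z": 0, "spin": 0}, {"gripper": 1, "x": 0, "y": 0, "z": 1, "spin": 0}, {"gripper": 1, "x": 0, "y": 0, "z": 0, "spin": 0}, {"gripper": 1, "x": 0, "y": 0, "z": 1, "spin": 0}, {"gripper": 1, "x": 0, "y": 0, "z": 0, "spin": 0}, {"gripper": 1, "x": 0, "y": 0, "z": 0, "spin": 0}, {"gripper": 1, "x": 0, "y": 0, "z": 0, "spin": 0}, {"gripper": 1, "x": 0, "y": 0, "z": 0, "spin": 0}, {"gripper": 1, "x": 0, "y": 0, "z": 0, "spin": 0}]'

```text
time: 28.45
eef_pos: [0.5177, 0.3285, 0.0477]
tcp_rot: [-0.18, 0.982, -0.042, 0.032]
contact_force: [-3.1, -0.7, 9.2]
opening: 0.664
finger_force: 102.9
```

```bash
python3 st.py .521 .327 .05
```

```text
28.45 [0.5177 0.3285 0.0477] q [ 0.438  0.374  1.865 -0.127  0.866 -1.414] F [-3.11 -0.73  9.25] T [-0.2   1.52  0.01] op 0.664 102.88430124521255
[[-0.933 -0.35   0.078]
 [-0.356  0.932 -0.07 ]
 [-0.048 -0.093 -0.994]] r 0.613 tilt 6.01
tool delta mm [-3. -3. -2.] angles x,y [-159.1  110.6]
```

step_arm --commands '[{"gripper": -0.4, "x": 0, "y": 0, "z": 0, "spin": 0}, {"gripper": -0.5, "x": 0, "y": 0, "z": 0, "spin": 0}, {"gripper": -0.6, "x": 0, "y": 0, "z": 0, "spin": 0}, {"gripper": -0.8, "x": 0, "y": 0, "z": 0, "spin": 0}, {"gripper": -1, "x": 0, "y": 0, "z": 0, "spin": 0}, {"gripper": -1, "x": 0, "y": 0, "z": 0, "spin": 0}, {"gripper": -1, "x": 0, "y": 0, "z": 0, "spin": 0}, {"gripper": -1, "x": 0, "y": 0, "z": 0, "spin": 0}, {"gripper": -1, "x": 0, "y": 0, "z": 0, "spin": 0}, {"gripper": -1, "x": 0, "y": 0, "z": 0, "spin": 0}]'

```text
time: 29.45
eef_pos: [0.5173, 0.3281, 0.0454]
tcp_rot: [-0.18, 0.982, -0.042, 0.032]
contact_force: [-0.9, -0.5, 0.3]
opening: 1.004
finger_force: 0.0
```

```bash
python3 st.py .521 .327 .2
```

```text
29.45 [0.5173 0.3281 0.0454] q [ 0.437  0.377  1.867 -0.128  0.861 -1.414] F [-0.88 -0.48  0.33] T [0.07 0.05 0.03] op 1.004 0.0
[[-0.933 -0.351  0.078]
 [-0.356  0.932 -0.07 ]
 [-0.048 -0.093 -0.994]] r 0.613 tilt 6.02
tool delta mm [ -10.  -17. -153.] angles x,y [-159.1  110.6]
```

step_arm --commands '[{"gripper": -1, "x": 0, "y": 0, "z": -10, "spin": 0}, {"gripper": -1, "x": 0, "y": 0, "z": -20, "spin": 0}, {"gripper": -1, "x": 0, "y": 0, "z": -25, "spin": 0}, {"gripper": -1, "x": 0, "y": 0, "z": -30, "spin": 0}, {"gripper": -1, "x": 0, "y": 0, "z": -40, "spin": 0}, {"gripper": -1, "x": 0, "y": 0, "z": -40, "spin": 0}, {"gripper": -1, "x": 0, "y": 0, "z": -20, "spin": 0}, {"gripper": -1, "x": 0, "y": 0, "z": 0, "spin": 0}, {"gripper": -1, "x": 0, "y": 0, "z": 0, "spin": 0}, {"gripper": -1, "x": 0, "y": 0, "z": 0, "spin": 0}]'

```text
time: 30.45
eef_pos: [0.5019, 0.3405, 0.227]
tcp_rot: [-0.18, 0.982, -0.042, 0.03]
contact_force: [-0.0, 0.4, -1.2]
opening: 1.001
finger_force: 0.0
```

```bash
python3 st.py; python3 - <<'E'
from h import *
c,P=cam("side"); cv2.imwrite("pics/s6.png",cv2.resize(c["color"][60:220,140:360,::-1],None,fx=3,fy=3))
hsv=cv2.cvtColor(c["color"],cv2.COLOR_RGB2HSV).astype(int); m=((hsv[...,0]<8)|(hsv[...,0]>172))&(hsv[...,1]>110)&(hsv[...,2]>50)
m[:,:180]=0;m[:,270:]=0
q=P[m]; q=q[(q[:,2]>.03)&(q[:,2]<.12)]; print(len(q),cv2.minAreaRect(q[:,:2].astype(np.float32)*1000),np.percentile(q[:,2],[5,50,95]))
E
```

```text
30.45 [0.5019 0.3405 0.227 ] q [ 0.467  0.144  1.781 -0.106  1.185 -1.427] F [-0.02  0.38 -1.22] T [0.07 0.06 0.01] op 1.001 0.0
[[-0.934 -0.351  0.074]
 [-0.356  0.932 -0.072]
 [-0.044 -0.094 -0.995]] r 0.606 tilt 5.94
426 ((517.5264282226562, 320.3692626953125), (97.74967956542969, 60.667179107666016), 18.095048904418945) [0.05434579 0.06434149 0.06636472]
```

View pics/s6.png

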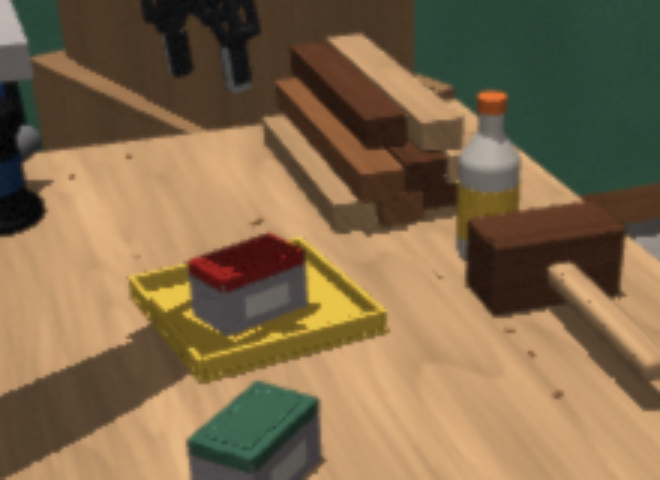

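The red tin stands upright and centred in the yellow tray at (248,283) in the crop. Its lid is at z = 0.064 and the gripper is clear, so I'll hand in.

```bash
python3 -c "
from plant import *
print(sign_off())"
```

```text
the job is handed in; nothing more can be done
None
```

The red tin is not empty: it weighed about 5.6 N when lifted, so I rocked it twice to about 28 degrees and set it down upright in the yellow tray; I handed the job in at about 30.5 s with the green tin untouched, but the sign-off gave no verdict.

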